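# Lock the rolling mill's crank with its linchpin

## Robot

A 7-joint arm with a two-finger parallel gripper is mounted at the origin on the work surface. World frame = base frame: x ahead of the robot, y to its left, z up, the work surface at z = 0. Lengths are in m, angles in rad, forces in N, time in s.
With the tool pointing down it reaches from about 0.4 to 0.9 m from the base axis. Payload 5.6 kg.
Tool frame: the origin (TCP) lies at the very end of the fingers, on their centre line; the grasp point (between the pads) lies 19 mm behind it (arm.grip_point_offset is the distance from the TCP to the grasp point, in m); z points along the fingers, y is the line along which they close (so a half turn about z gives the same grasp; the last joint's range is limited). The gripper opens to 92 mm and grips with 3 to 60 N. Pads are 20 mm wide; open, the fingers measure 128 mm over their backs; the gripper's body (75 mm by 189 mm) begins 69 mm behind the grasp point.
Start: joints at [1.091, 0.468, -0.012, 1.603, 0.006, 1.071, -0.056], TCP at [0.275, -0.589, 0.215] pointing down, gripper open.
Joint ranges: [-2.53, 2.53], [-0.31, 2.02], [-1.57, 1.55], [0.28, 2.44], [-1.29, 4.43], [0.15, 1.84], [-2.92, 2.92]. Speed limits (rad/s): [2.57, 2.57, 3.14, 3.14, 3.14, 3.14, 3.14].

## Interface

Orientations are given as a unit quaternion [x, y, z, w].
In Python, from cell import arm, cams, finder gives the robot as it stands.
- The arm moves only by the shell command python3 -m pendant 'ROWS' [FORCE]. ROWS is text: rows parted by semicolons, each of 7 numbers parted by spaces: the finger opening in mm, from 0 to 91.9, then the shift along the world's x, y, z in units of 0.2 m (1.0 is 0.2 m), then the turn, a rotation vector about the world's x, y, z in units of 360 degrees (1.0 is 360 degrees). In form: hand dx dy dz rx ry rz; .... A call has 1 to 8 rows; each row is the pose to reach, as a shift and turn from the pose commanded when the call began, turning the shorter way round; what a row does not reach only later rows make up. A row lasts 1/10 s, in which the tool goes at most 50 mm and 8.59 degrees, less where a joint would pass 70% of its speed; a pose out of reach is approached as far as the arm can. A call with a number of a shift or a turn outside -1 to 1 is refused whole. A call with a gripper value outside its range is refused whole. The fingers move at their own pace and stop on an object; FORCE is the grip in N (left out, the last holds). Time passes only in rows, so rows that repeat a pose let the fingers close. It gives the time, the measured TCP pose, the force, the opening and the grip force at its end, in the units of the state.
- arm.get_state(): the state, without advancing time (a new reading comes with each control period).
- cams.read_camera(name): name is "scene" or "top" or "wrist"; returns (picture, depth): 384x512x3 uint8, blue, green, red; 384x512 float32, m along the optical axis (not along the pixel's ray), 0 where there is no reading.
- cams.calibration(name): a dict with "intrinsics" (3x3 intrinsics, pixels), "k1" (the pictures are not rectified: a ray, as slopes to the right and down, at radius r is drawn at 1 + k1 r^2 times it, then the intrinsics apply), "rvec" (rotation vector, rad) and "tvec" (3), from world to camera coordinates, as OpenCV has them; the wrist camera has in their place "tool_from_camera" (4x4, takes a point from camera to tool coordinates, whose origin is the TCP and whose axes are the flange's). Camera axes: x right, y down, z forward; pixel columns grow to the right and rows downward; lengths in m; the calibration is good to about 2 mm. A picture is of the moment at which its call begins: read the wrist's pose just before it. calibration takes no time and is no camera call.
- arm.finish_job(): hands the job in; it is judged then, once.
Trained networks look in the newest picture that a camera, given by its name, has taken for a name from the list of things; names that differ only in an ending like _2 or _b are one class to them, and where a whole thing is asked for, a point or a joint stands for the part that bears it (a point fixed in the world has none). Each returns a list of dicts, best first, with "p" (0 to 1); they miss things now and then, are a little off and sometimes report something else, mostly with a low value. They report only what shows in the picture. A call takes as long as a camera call.
- finder.trace(camera, target): "pixels" (384x512 bool, what is visible of it) and "box" ([left, top, width, height] in pixels, round what is visible of it).
The state is a dict: "t": time; "q": joint angles; "qvel": joint speeds; "effort": joint torques, N m; "eef_pos": TCP position; "orientation": TCP orientation; "wrist_force": force on the tool from outside, world axes, zero at the start; "wrist_torque": the same for the moment, N m; "finger_gap": finger opening in m; "finger_force": force on a finger pad.
Only numpy, scipy, OpenCV 4.12 (cv2) and the standard library are available. Lean on these libraries where they do the work, as an engineer would, in place of code of your own. Each camera call takes 0.05 s, during which the arm holds its last target. There are 200 camera calls.

## Task

The crank of the rolling mill is on its shaft, but the linchpin that keeps it there is only started in its hole. Push the linchpin down through the shaft until its head sits fully home, then swing its ring down over the end of the shaft until it rests against the pin, fully shut. Leave the spare linchpin and the other things on the bench where they lie.

Things in the scene. Friction and masses are not known exactly. Their poses are not given: they have to be found in the camera images.
- rolling_mill: the green hand rolling mill, bolted down on a wooden plinth 180 x 270 x 50 mm; 350 mm tall over all. Origin: centre of the plinth's underside. z is up; y runs along the rolls and the crank shaft, towards the shaft's free end. Along y from the origin: cheek (up to 302 mm above the bench) ends at 85 mm, gear cover (up to 240 mm) at 125 mm, pin hole at 185 mm, shaft end at 201 mm.
- shaft_end (a point): centre of the shaft's end face, 16 mm beyond the pin's axis along the mill's y. The shaft is level, 24 mm across, its axis 185 mm above the bench; it is fast and does not turn. The crank's boss, 44 mm across, and a washer fill it up to 14 mm short of the pin's axis.
- crank_grip (a point): middle of the crank's wooden grip, 31 mm thick and 88 mm long along the mill's y, 70 mm above the bench; the crank is fixed, hanging down and to the mill's +x, out of the way of work from above
- head_top (a point): centre of the top of the linchpin's head. The linchpin is plain steel: an upright pin 10 mm across and 52 mm long under a 20 mm cube head, part-way down in the cross hole of the shaft just outside the crank boss. Home, its head sits on the shaft's top, 197 mm above the bench, and this point is 217 mm above the bench. Axes parallel to the mill's.
- linchpin (a joint): how far the pin still stands out, m: 0 = home, head seated on the shaft; 0.020 to 0.034 at the start. A stiff sliding fit: a steady downward push of 6 to 8 N moves it and it stays where it is left.
- ring_far (a point): outermost point of the lock ring, on the wire's centre line, 52 mm from the ring's hinge. The ring is 6 mm steel wire, 55 mm across, hinged in the sides of the head on a level axis along the mill's x, 10 mm below the head's top.
- lock_ring (a joint): swing of the ring, rad: 0 = shut, hanging round the shaft against the outer side of the pin's lower end (0.155 rad out from straight down); 1.3 to 1.75 at the start = standing out about level beyond the shaft's end (mill's +y). A stiff hinge: it stays where it is left, and about 1 to 2 N near its far point swings it, all the way down to the pin.
- spare_linchpin: a spare linchpin of the same size lying loose on the bench; leave it. Origin on the bench below its head
- pliers: bystander: pliers with red handles, 160 mm; origin near its middle
- jar: bystander: glass jar with lid, 84 mm across, 95 mm tall; origin under its centre
- third_hand: bystander: tweezers on a stepped iron base, 90 mm across, 145 mm tall; origin under the base
- file: bystander: file with wooden handle, 200 mm; origin near its middle
- tray: bystander: open black tray, 150 x 110 x 35 mm; origin under its centre
- soldering_board: bystander: pale board, 130 x 130 x 18 mm; origin under its centre
- hammer: bystander: hammer, 220 mm; origin near its middle

How it is judged:
By the outcome, as a careful person would: the job done as asked, in the order asked, and still so for the second after the job is handed in, with the robot touching nothing.
It also fails if it takes over 37 s, if anything falls off the work surface, if the arm or the gripper's body presses on something with over 40 N, if the wrist force passes 120 N, or if a joint passes its speed limit or range.

## Working session

There is one attempt and no reset: what is moved stays moved. The work goes in short steps, Python scripts to look and compute and a shell command to move; the robot and the scene stay as the last step left them, time stands still between calls to the robot, and variables do not carry over. Pictures are saved under pics/ and viewed, at most 10 in all, crops included, and the job is handed in when it is done.

```bash
mkdir -p pics; ls; cat > h.py <<'E'
import numpy as np, cv2
from cell import arm, cams, finder
from scipy.spatial.transform import Rotation as R
def cam(name):
    s=arm.get_state(); p,d=cams.read_camera(name); c=cams.calibration(name)
    K=np.array(c["intrinsics"]); k1=c["k1"]
    if name=="wrist":
        T=np.eye(4); T[:3,:3]=R.from_quat(s["orientation"]).as_matrix(); T[:3,3]=s["eef_pos"]
        W=T@np.array(c["tool_from_camera"])
    else:
        E=np.eye(4); E[:3,:3]=cv2.Rodrigues(np.array(c["rvec"],float))[0]; E[:3,3]=np.ravel(c["tvec"]); W=np.linalg.inv(E)
    u,v=np.meshgrid(np.arange(512.),np.arange(384.))
    q=cv2.undistortPoints(np.stack([u,v],-1).reshape(-1,1,2),K,np.array([k1,0,0,0.])).reshape(384,512,2)
    P=np.dstack([q*d[...,None],d])@W[:3,:3].T+W[:3,3]
    P[d==0]=np.nan
    return p,P,W,K,k1
def proj(X,W,K,k1):
    E=np.linalg.inv(W); X=np.atleast_2d(X).astype(float)
    return cv2.projectPoints(X,cv2.Rodrigues(E[:3,:3])[0],E[:3,3],K,np.array([k1,0,0,0.]))[0].reshape(-1,2)
E
cat > a.py <<'E'
from h import *
for n in ("scene","top"):
    p,P,W,K,k1=cam(n); cv2.imwrite(f"pics/{n}0.png",p); np.savez(f"{n}0.npz",p=p,P=P,W=W)
    print(n,"campos",W[:3,3].round(3))
    for t in ("rolling_mill","head_top","ring_far","lock_ring","crank_grip","spare_linchpin"):
        for r in finder.trace(n,t)[:2]:
            m=r["pixels"]; print(t,round(r["p"],2),r["box"],np.nanmedian(P[m],0).round(3) if m.any() else None)
s=arm.get_state(); print(s["t"],s["eef_pos"],s["orientation"],s["wrist_force"])
E
python3 a.py
```

```text
pics
scene campos [ 1.196 -0.872  0.917]
rolling_mill 0.81 [134.5, 176.5, 141.1, 155.1] [ 0.631 -0.268  0.156]
head_top 0.65 [228.2, 179.7, 24.0, 20.8] [ 0.611 -0.05   0.227]
ring_far 0.54 [246.5, 183.8, 0.5, 7.1] [ 0.634 -0.021  0.228]
ring_far 0.18 [250.2, 143.9, 29.9, 49.5] [0.501 0.285 0.027]
lock_ring 0.63 [225.2, 182.4, 23.5, 11.1] [ 0.608 -0.021  0.227]
crank_grip 0.88 [134.4, 178.3, 142.9, 152.9] [ 0.63  -0.267  0.154]
crank_grip 0.46 [209.3, 288.9, 69.3, 64.2] [ 0.779 -0.277  0.005]
top campos [0.42  0.117 1.506]
rolling_mill 0.71 [290.9, 145.5, 141.7, 78.3] [ 0.578 -0.198  0.24 ]
head_top 0.63 [296.6, 168.1, 24.7, 10.4] [ 0.604 -0.055  0.237]
crank_grip 0.73 [291.0, 143.8, 146.5, 79.7] [ 0.578 -0.196  0.242]
spare_linchpin 0.48 [294.8, 217.5, 23.0, 25.6] [ 0.468 -0.064  0.012]
0.7 [ 0.27491979 -0.5890167   0.21462548] [ 9.76261532e-01  2.16595054e-01 -9.71906942e-06  5.63537008e-05] [ 0.17528962 -0.23248462  0.14567643]
```

```bash
python3 - <<'E'
import cv2,numpy as np
a=cv2.imread("pics/scene0.png")[100:350,90:330]; b=cv2.imread("pics/top0.png")[130:260,260:440]
a=cv2.resize(a,(576,600)); cv2.imwrite("pics/c1.png",a); cv2.imwrite("pics/c2.png",cv2.resize(b,(800,578)))
E
```

```text
(no output)
```

View pics/c1.png

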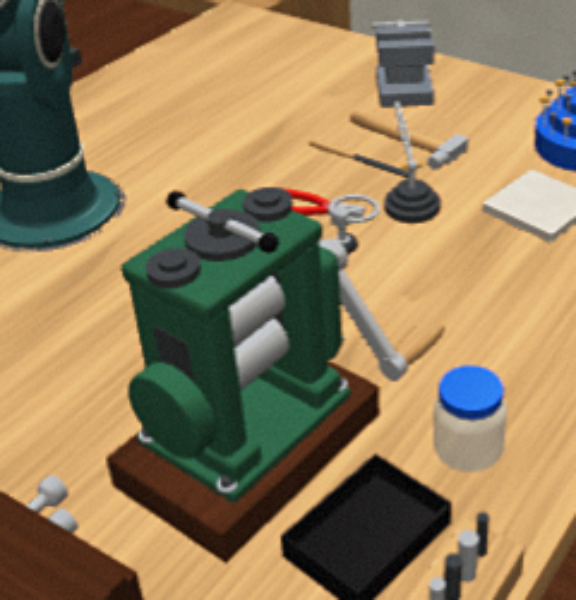

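View pics/c2.png

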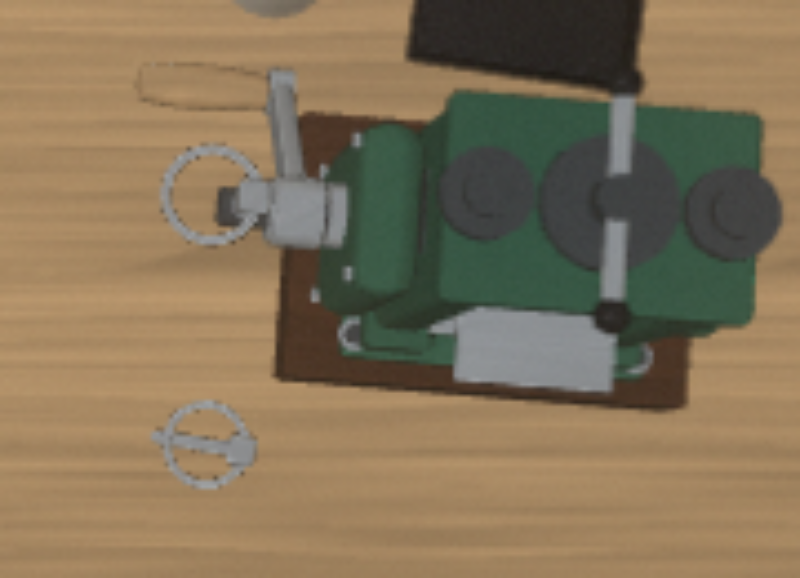

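The mill stands with its y nearly along world +y. The head is at c2 (255,195) and the ring stands out level at c2 (212,195). Next I'll measure the pose.

```bash
cat > b.py <<'E'
from h import *
for n in ("top","scene"):
    f=np.load(n+"0.npz"); P=f["P"];p=f["p"].astype(int)
    g=(p[...,1]>p[...,2]+12)&(P[...,2]>.295)&(P[...,2]<.31)&(P[...,0]>.4)&(P[...,0]<.8)&(P[...,1]<0)
    r=cv2.minAreaRect(P[g][:,:2].astype(np.float32)); print(n,"cheek top",g.sum(),r)
    pl=(P[...,2]>.042)&(P[...,2]<.056)&(P[...,0]>.45)&(P[...,0]<.75)&(P[...,1]<0)&(P[...,1]>-.4)
    print("plinth",pl.sum(),cv2.minAreaRect(P[pl][:,:2].astype(np.float32)))
    h=(P[...,0]>.5)&(P[...,0]<.7)&(P[...,1]>-.11)&(P[...,1]<.05)&(P[...,2]>.205)
    X=P[h]; X=X[X[:,1]>-.075]
    for x in X[np.argsort(X[:,1])]: print(x.round(3),end=" ")
    print()
E
python3 b.py
```

```text
top cheek top 1790 ((0.589870035648346, -0.2407263219356537), (0.17435550689697266, 0.11981115490198135), 85.58070373535156)
plinth 812 ((0.5900385975837708, -0.241489440202713), (0.27086499333381653, 0.1805892437696457), 85.3855209350586)
[ 0.6   -0.075  0.211] [ 0.602 -0.066  0.236] [ 0.604 -0.066  0.237] [ 0.596 -0.066  0.236] [ 0.599 -0.066  0.237] [ 0.612 -0.066  0.239] [ 0.607 -0.066  0.238] [ 0.609 -0.065  0.239] [ 0.594 -0.064  0.231] [ 0.612 -0.063  0.236] [ 0.599 -0.063  0.237] [ 0.604 -0.063  0.24 ] [ 0.606 -0.063  0.24 ] [ 0.609 -0.063  0.241] [ 0.601 -0.063  0.24 ] [ 0.596 -0.063  0.24 ] [ 0.618 -0.062  0.229] [ 0.595 -0.062  0.228] [ 0.599 -0.061  0.233] [ 0.615 -0.061  0.235] [ 0.607 -0.061  0.236] [ 0.604 -0.06   0.237] [ 0.612 -0.06   0.239] [ 0.601 -0.06   0.239] [ 0.596 -0.06   0.24 ] [ 0.608 -0.059  0.244] [ 0.618 -0.059  0.231] [ 0.595 -0.059  0.229] [ 0.62  -0.058  0.235] [ 0.609 -0.058  0.237] [ 0.591 -0.058  0.235] [ 0.612 -0.058  0.238] [ 0.614 -0.058  0.238] [ 0.607 -0.058  0.238] [ 0.604 -0.058  0.238] [ 0.599 -0.058  0.239] [ 0.601 -0.057  0.24 ] [ 0.596 -
[... 6688 characters left out ...]
17  0.228] [ 0.637 -0.016  0.228] [ 0.593 -0.016  0.226] [ 0.592 -0.015  0.229] [ 0.629 -0.014  0.227] [ 0.588 -0.014  0.227] [ 0.595 -0.013  0.226] [ 0.632 -0.013  0.228] [ 0.601 -0.012  0.227] [ 0.632 -0.012  0.231] [ 0.593 -0.011  0.228] [ 0.596 -0.011  0.225] [ 0.596 -0.011  0.228] [ 0.603 -0.01   0.227] [ 0.626 -0.01   0.227] [ 0.623 -0.009  0.226] [ 0.612 -0.009  0.225] [ 0.618 -0.007  0.227] [ 0.604 -0.007  0.225] [ 0.608 -0.007  0.226] [ 0.614 -0.007  0.225] [ 0.624 -0.006  0.228] [ 0.6   -0.006  0.227] [ 0.596 -0.005  0.225] [ 0.61  -0.005  0.226] [ 0.616 -0.004  0.221] [ 0.602 -0.004  0.226] [ 0.619 -0.004  0.225] [ 0.611 -0.002  0.225] [ 0.604 -0.001  0.225] [ 0.614 -0.001  0.225]
```

```bash
python3 -m pendant '0 0.1 0.2 0.25 0 0 0.015; 0 0.5 1 0.85 0 0 0.06; 0 0.5 1 0.85 0 0 0.06; 0 0.5 1 0.85 0 0 0.06; 0 0.5 1 0.85 0 0 0.06; 0 0.5 1 0.85 0 0 0.06; 0 0.5 1 0.85 0 0 0.06' 20; python3 -m pendant '0 0.3 1 0 0 0 0.06; 0 0.3 1 0 0 0 0.06; 0 0.3 1 0 0 0 0.06; 0 0.3 1 0 0 0 0.06; 0 0.7 1 0 0 0 0.108'
```

```text
t: 1.4
eef_pos: [0.3785, -0.3859, 0.3884]
orientation: [0.917, 0.399, 0.002, 0.003]
wrist_force: [-0.0, -1.5, 0.2]
finger_gap: 0.0381
finger_force: 0.0
t: 1.9
eef_pos: [0.4797, -0.1875, 0.3852]
orientation: [0.781, 0.624, -0.001, 0.0]
wrist_force: [1.4, -1.5, 1.2]
finger_gap: 0.0006
finger_force: 0.0
```

```bash
python3 -m pendant '0 0.63 0.65 0 0 0 0.023; 0 0.63 0.65 0 0 0 0.023; 0 0.63 0.65 0 0 0 0.023; 0 0.63 0.65 0 0 0 0.023; 0 0.63 0.65 0 0 0 0.023; 0 0.63 0.65 0 0 0 0.023'; python3 - <<'E'
from h import *
p,P,W,K,k1=cam("wrist"); cv2.imwrite("pics/w1.png",p); np.savez("w1.npz",p=p,P=P,W=W)
for t in ("head_top","lock_ring"):
    for r in finder.trace("wrist",t)[:2]:
        m=r["pixels"]; print(t,round(r["p"],2),r["box"],np.nanmedian(P[m],0).round(4))
        if t=="head_top":
            X=P[m];X=X[(X[:,2]>.232)&(X[:,2]<.245)];print(len(X),X.min(0).round(4),X.max(0).round(4),X.mean(0).round(4))
s=arm.get_state();print(s["t"],s["eef_pos"],(R.from_quat(s["orientation"]).as_matrix()).round(3))
E
```

```text
t: 2.5
eef_pos: [0.608, -0.0633, 0.3832]
orientation: [0.737, 0.676, -0.001, -0.001]
wrist_force: [0.5, -0.4, 0.1]
finger_gap: 0.0004
finger_force: 0.0
head_top 0.76 [227.9, 127.2, 48.8, 53.5] [ 0.6049 -0.0444  0.2307]
343 [ 0.5793 -0.0646  0.232 ] [ 0.6334 -0.0287  0.2412] [ 0.6049 -0.0533  0.2372]
lock_ring 0.79 [229.9, 126.7, 46.5, 48.6] [ 0.616  -0.0218  0.23  ]
2.65 [ 0.60746411 -0.06462519  0.38447501] [[ 0.089  0.996 -0.   ]
 [ 0.996 -0.089 -0.001]
 [-0.001 -0.    -1.   ]]
```

View pics/w1.png

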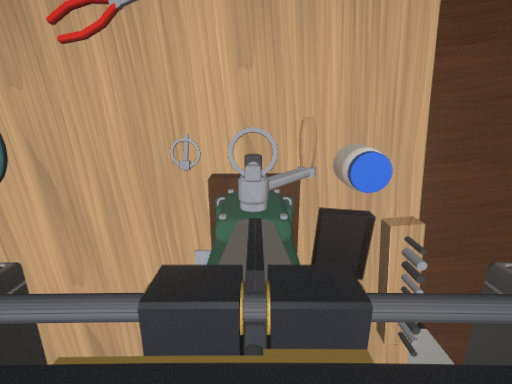

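The wrist view has the head at about (253,172), with the ring beyond it at (253,152) and level. The pin axis is at about (0.605, -0.056), so I'll come down to just above the head.

```bash
python3 -m pendant '0 0 0.04 -0.25 0 0 0; 0 0 0.04 -0.5 0 0 0; 0 0 0.04 -0.65 0 0 0; 0 0 0.04 -0.65 0 0 0; 0 0 0.04 -0.65 0 0 0'; python3 - <<'E'
from h import *
p,P,W,K,k1=cam("scene"); cv2.imwrite("pics/s1.png",cv2.resize(p[150:230,190:290],(800,640))[:600])
s=arm.get_state();print(s["t"],s["eef_pos"],s["wrist_force"])
f=np.load("w1.npz");P=f["P"].reshape(-1,3);X=P[(P[:,2]>.233)&(P[:,2]<.246)&(abs(P[:,0]-.605)<.012)&(P[:,1]<-.04)&(P[:,1]>-.08)]
print(len(X),np.percentile(X,[2,50,98],axis=0).round(4))
E
```

```text
t: 3.15
eef_pos: [0.6083, -0.0556, 0.2557]
orientation: [0.737, 0.676, 0.0, 0.0]
wrist_force: [0.2, -0.1, -0.3]
finger_gap: 0.0007
finger_force: 0.0
3.2 [ 0.60917733 -0.05517714  0.25690372] [ 0.44163902 -0.05593093  1.51797937]
267 [[ 0.5952 -0.0643  0.2337]
 [ 0.605  -0.0546  0.239 ]
 [ 0.615  -0.0456  0.2408]]
```

View pics/s1.png

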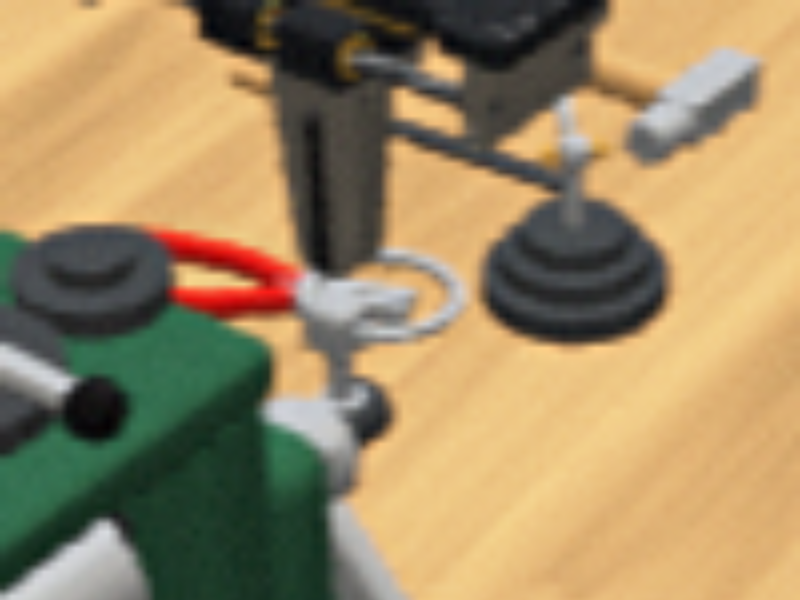

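The closed fingertips are right over the head at (330,275). Next is the slow push.

```bash
python3 -m pendant '0 0 0 -0.04 0 0 0; 0 0 0 -0.08 0 0 0; 0 0 0 -0.11 0 0 0; 0 0 0 -0.13 0 0 0; 0 0 0 -0.15 0 0 0; 0 0 0 -0.165 0 0 0; 0 0 0 -0.175 0 0 0; 0 0 0 -0.175 0 0 0'
```

```text
t: 4.0
eef_pos: [0.6088, -0.0545, 0.2198]
orientation: [0.737, 0.676, 0.0, 0.001]
wrist_force: [2.3, -0.7, 2.7]
finger_gap: 0.0005
finger_force: 1.8
```

```bash
for i in 1; do python3 -m pendant '0 0 0 -0.005 0 0 0; 0 0 0 -0.01 0 0 0; 0 0 0 -0.015 0 0 0; 0 0 0 -0.015 0 0 0'; done
```

```text
t: 4.4
eef_pos: [0.6088, -0.0544, 0.2174]
orientation: [0.737, 0.676, 0.001, 0.001]
wrist_force: [2.5, -0.9, 6.6]
finger_gap: 0.0001
finger_force: 3.8
```

```bash
python3 -m pendant '0 0 0 -0.005 0 0 0; 0 0 0 -0.01 0 0 0; 0 0 0 -0.01 0 0 0'; python3 -m pendant '0 0 0 -0.005 0 0 0; 0 0 0 -0.01 0 0 0; 0 0 0 -0.01 0 0 0'
```

```text
t: 4.7
eef_pos: [0.6089, -0.0544, 0.2173]
orientation: [0.737, 0.676, 0.0, 0.001]
wrist_force: [-2.6, -1.9, 17.1]
finger_gap: 0.0005
finger_force: 8.8
t: 5.0
eef_pos: [0.6089, -0.0544, 0.2172]
orientation: [0.737, 0.676, 0.0, 0.002]
wrist_force: [-5.8, -0.1, 27.6]
finger_gap: 0.0005
finger_force: 13.7
```

The pin is seated: the force climbed while z held at 0.217. I'll lift off, open to straddle and move out over the ring.

```bash
python3 -m pendant '0 0 0 0.1 0 0 0; 0 0 0 0.3 0 0 0; 40 0 0.2 0.3 0 0 0; 40 0 0.2 0.3 0 0 0; 40 0 0.2 0.3 0 0 0; 40 0 0.2 0.3 0 0 0'; cat > m.py <<'E'
from h import *
import sys
p,P,W,K,k1=cam("wrist"); cv2.imwrite(f"pics/{sys.argv[1]}.png",p[60:330,100:420].repeat(2,0).repeat(2,1)); np.savez("w2.npz",P=P)
s=arm.get_state();print(s["eef_pos"],s["finger_gap"],s["wrist_force"])
for t in ("head_top","lock_ring"):
    for r in finder.trace("wrist",t)[:1]:
        X=P[r["pixels"]]; X=X[~np.isnan(X[:,0])];X=X[X[:,2]>.13]; print(t,round(r["p"],2),r["box"],np.percentile(X,[2,25,50,75,98],axis=0).round(4).tolist())
E
python3 m.py w2
```

```text
t: 5.6
eef_pos: [0.6071, -0.0152, 0.2711]
orientation: [0.737, 0.676, -0.001, -0.001]
wrist_force: [-0.1, -0.3, 0.2]
finger_gap: 0.0308
finger_force: 0.0
[ 0.60728763 -0.01551889  0.27128865] 0.03436791841032512 [ 0.2603964  -0.28336372 -0.32344458]
head_top 0.56 [222.6, 183.4, 65.6, 69.1] [[0.5799, -0.0679, 0.2005], [0.5944, -0.0521, 0.2073], [0.6047, -0.0453, 0.2089], [0.6152, -0.0133, 0.2158], [0.6346, -0.0022, 0.2185]]
```

View pics/w2.png

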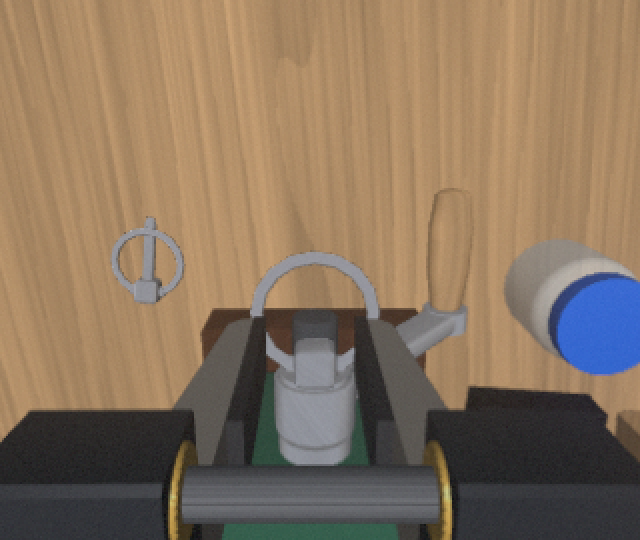

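The ring passes under both fingertips, the shaft is centred between them, and the head top reads 0.217 (home). I'll press the ring down.

```bash
python3 -m pendant '40 0 0 -0.15 0 0 0; 40 0 0 -0.25 0 0 0; 40 0 0 -0.3 0 0 0; 40 0 0 -0.35 0 0 0; 40 0 0 -0.4 0 0 0; 40 0 0 -0.45 0 0 0; 40 0 0 -0.5 0 0 0; 40 0 0 -0.53 0 0 0'
```

```text
t: 6.55
eef_pos: [0.608, -0.014, 0.1657]
orientation: [0.737, 0.676, 0.0, -0.0]
wrist_force: [0.6, 1.3, 0.2]
finger_gap: 0.0401
finger_force: 0.4
```

```bash
python3 -m pendant '40 0 -0.025 0 0 0 0; 40 0 -0.05 0 0 0 0; 40 0 -0.07 0 0 0 0; 40 -0.005 -0.085 0 0 0 0; 40 -0.008 -0.1 0 0 0 0; 40 -0.008 -0.1 0 0 0 0'; python3 m.py w3
```

```text
t: 7.15
eef_pos: [0.6067, -0.0355, 0.1669]
orientation: [0.737, 0.676, -0.0, 0.001]
wrist_force: [0.1, 0.3, -0.1]
finger_gap: 0.0398
finger_force: 0.1
[ 0.60658859 -0.03527256  0.16689503] 0.03999221578127385 [-0.2669891   0.29406471 -0.43261219]
head_top 0.56 [215.6, 236.6, 74.6, 58.4] [[0.5841, -0.0558, 0.1583], [0.5966, -0.0494, 0.1658], [0.6051, -0.0463, 0.2051], [0.6132, -0.0453, 0.2104], [0.6246, -0.0435, 0.2167]]
lock_ring 0.65 [218.0, 237.0, 73.9, 55.7] [[0.5838, -0.0551, 0.1571], [0.5887, -0.0508, 0.1608], [0.6009, -0.0471, 0.165], [0.6183, -0.0451, 0.2037], [0.6246, -0.0433, 0.2082]]
```

View pics/w3.png

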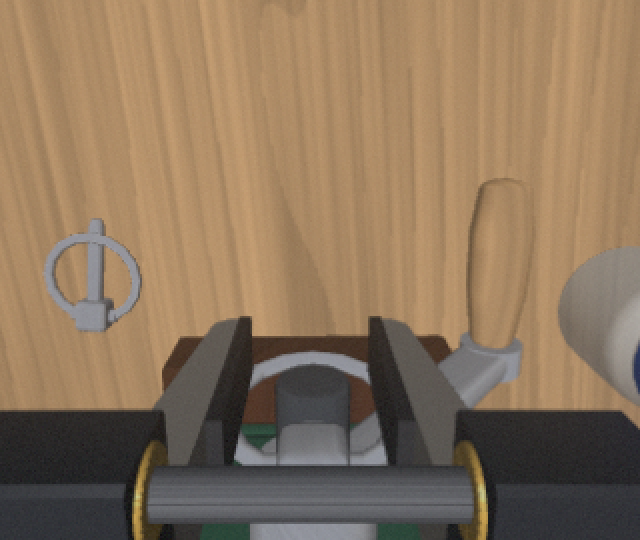

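The ring now hangs round the shaft, nearly vertical. I'll step inward until it bears on the pin.

```bash
python3 -m pendant '40 0 -0.005 0 0 0 0; 40 0 -0.01 0 0 0 0; 40 0 -0.01 0 0 0 0'; python3 -m pendant '40 0 -0.005 0 0 0 0; 40 0 -0.01 0 0 0 0; 40 0 -0.01 0 0 0 0';  python3 -m pendant '40 0 -0.005 0 0 0 0; 40 0 -0.005 0 0 0 0'
```

```text
t: 7.6
eef_pos: [0.6065, -0.036, 0.1666]
orientation: [0.737, 0.676, 0.0, -0.0]
wrist_force: [-0.3, 1.2, 0.4]
finger_gap: 0.0402
finger_force: 0.5
t: 7.9
eef_pos: [0.6065, -0.0366, 0.1666]
orientation: [0.736, 0.677, 0.001, -0.001]
wrist_force: [0.3, 5.0, 0.4]
finger_gap: 0.0403
finger_force: 2.4
t: 8.1
eef_pos: [0.6065, -0.0367, 0.1666]
orientation: [0.736, 0.677, 0.001, -0.001]
wrist_force: [-1.3, 6.4, 0.1]
finger_gap: 0.0397
finger_force: 3.1
```

```bash
python3 -m pendant '40 0 -0.005 0 0 0 0; 40 0 -0.01 0 0 0 0; 40 0 -0.01 0 0 0 0'; python3 -m pendant '40 0 0.1 0 0 0 0; 40 0 0.3 0 0 0 0; 40 0 0.45 0 0 0 0; 40 0 0.45 0.3 0 0 0; 40 0 0.45 0.5 0 0 0; 40 0 0.45 0.5 0 0 0; 40 0 0.45 0.5 0 0 0'; python3 m.py w4
python3 - <<'E'
from h import *
f=np.load("w2.npz");P=f["P"].reshape(-1,3)
C=np.array([.606,-.0555]);y=np.array([.078,.997]);x=np.array([.997,-.078])
a=(P[:,:2]-C)@x*1000;b=(P[:,:2]-C)@y*1000;z=P[:,2]*1000
for lo in range(140,222,6):
    for n,m in (("side",(abs(a)>14)&(abs(a)<34)),("mid",abs(a)<9)):
        k=m&(z>lo)&(z<=lo+6)&(abs(b)<35)&(b>-5)
        if k.sum()>3: print(lo,n,k.sum(),np.percentile(b[k],[10,50,90]).round(1))
E
```

```text
t: 8.4
eef_pos: [0.6064, -0.037, 0.1666]
orientation: [0.736, 0.677, 0.002, -0.002]
wrist_force: [-0.6, 10.1, -0.3]
finger_gap: 0.04
finger_force: 4.5
t: 9.1
eef_pos: [0.6073, 0.0478, 0.2679]
orientation: [0.737, 0.676, 0.001, 0.002]
wrist_force: [-0.4, 0.1, -0.8]
finger_gap: 0.0402
finger_force: 0.0
[0.60639002 0.04756698 0.26630502] 0.0397817114382164 [-0.61140705 -0.98278569 -0.72861277]
head_top 0.77 [234.4, 262.2, 56.5, 32.0] [[0.5767, -0.0538, 0.1577], [0.5861, -0.0497, 0.1638], [0.6058, -0.0471, 0.1788], [0.6247, -0.0455, 0.1967], [0.6332, -0.0438, 0.2088]]
lock_ring 0.75 [233.4, 263.5, 53.5, 27.5] [[0.5766, -0.0538, 0.1576], [0.5832, -0.0501, 0.1622], [0.6061, -0.0479, 0.1725], [0.6273, -0.0459, 0.1876], [0.6333, -0.0438, 0.1998]]
152 mid 13 [ 6.3 10.6 11.6]
158 side 23 [ 8.5  9.6 10.6]
158 mid 69 [ 6.5  9.2 10.8]
164 side 57 [6.3 8.7 9.8]
170 side 57 [5.8 7.8 9.2]
176 side 44 [5.6 7.2 8.2]
176 mid 42 [15.7 16.1 16.6]
182 side 44 [5.1 6.1 7.2]
182 mid 52 [15.7 16.2 16.7]
188 side 48 [3.8 5.3 6.3]
188 mid 85 [ 8.3 15.9 16.4]
194 side 62 [2.9 4.5 5.4]
194 mid 132 [ 8.8 12.5 16. ]
200 side 10 [3.6 4.2 4.9]
200 mid 49 [ 9.   9.8 10.6]
206 mid 34 [ 9.7 10.3 10.8]
```

View pics/w4.png

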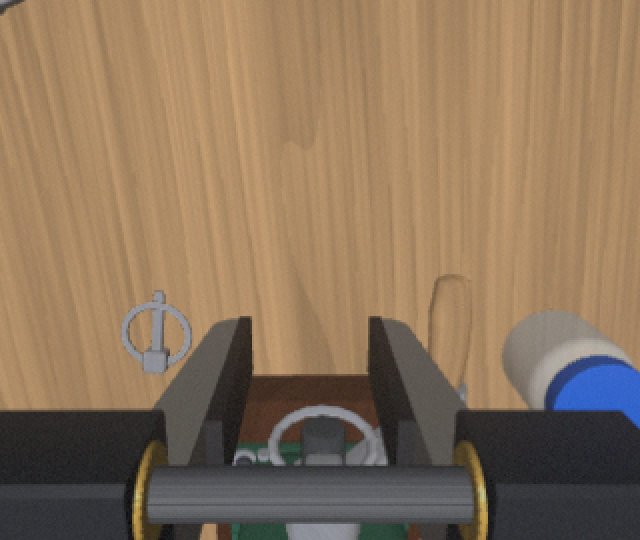

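The ring hangs round the shaft at about 0.15 rad from vertical, which is the shut angle. It bore on the pin at 10 N, and the head is home. Handing in.

```bash
python3 -c "
from cell import arm
print(arm.finish_job())"
```

```text
the job is handed in; nothing more can be done
None
```

I pushed the linchpin home, then swung its ring down until it rested against the pin at the shut angle; the gripper is clear, nothing else was touched, and the job was handed in at about 9 s.

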